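# Tap the gib key tight to lock the chin-rest on its post

### The arm

A 6-joint arm with a two-finger parallel gripper is mounted at the origin on the work surface. World frame = base frame: x ahead of the robot, y to its left, z up, the work surface at z = 0. Lengths are in mm, angles in rad, forces in N, time in s.
With the tool pointing down it reaches from about 400 to 925 mm from the base axis. Payload 12.5 kg.
Tool frame: the origin (TCP) lies at the very end of the fingers, on their centre line; the grasp point (between the pads) lies 19 mm behind it (env.grasp_offset is the distance from the TCP to the grasp point, in mm); z points along the fingers, y is the direction in which the jaws open and shut (so a half turn about z gives the same grasp; the last joint's range is limited). The gripper opens to 95 mm and grips with 3 to 60 N. Pads are 20 mm wide; open, the fingers measure 119 mm over their backs; the gripper's body (75 mm by 180 mm) begins 59 mm behind the grasp point.
Start: joints at [-1.279, 0.491, 1.559, -0, 1.092, -0.106], TCP at [242.143, -576.206, 214.661] pointing down, gripper open.
Joint ranges: [-3.1, 3.1], [-0.84, 2.19], [0.05, 2.79], [-1.13, 4.28], [0.06, 2.93], [-2.69, 2.69]. Speed limits (rad/s): [2.22, 2.22, 2.79, 3.14, 3.14, 3.14].

### API

Orientations are given as [roll, pitch, yaw] about the fixed x, y, z axes, in that order (R = Rz(yaw) Ry(pitch) Rx(roll)).
In Python, from cell import env gives the robot as it stands. The module is installed in compiled form; this text tells all that it offers.
- The arm moves only by the shell command python3 -m pendant 'ROWS'. ROWS is JSON, one flat list of numbers, 5 for each row, row after row: the shift along the tool's x, y, z as a fraction of full scale, then the turn about the tool's z as a fraction of full scale, then the gripper's target within -1 to 1 (shut at 1, half-way at 0, fully open at -1). In form: [x, y, z, turn, grip, x, y, z, turn, grip, ...]. A call has 1 to 10 rows; each row shifts and turns the commanded pose from where the row before left it, along the tool's axes as they then stand; what a row does not reach is not made up. Full scale, the value 1, is 0.4 m for a shift and 180 degrees for a turn. A row lasts 1/8 s, in which the tool goes at most 62.5 mm and 10.7 degrees, less where a joint would pass 70% of its speed; a pose out of reach is approached as far as the arm can. A call with a number of a shift or a turn outside -1 to 1 is refused whole. A call with a gripper value outside its range is refused whole. The fingers move at their own pace and stop on an object; the grip force is fixed at half the most. Time passes only in rows, so rows that do not move let the fingers close. It gives the time, the measured TCP pose, the force and the opening at its end, in the units of the state.
- env.state(): the state, without advancing time (a new reading comes with each control period).
- env.read_camera(name): name is "scene" or "top" or "wrist"; returns the picture (480x640x3 uint8, red, green, blue); there is no depth.
- env.camera_model(name): a dict with "fx", "fy", "cx", "cy" (pixels), "k1" (the pictures are not rectified: a ray, as slopes to the right and down, at radius r is drawn at 1 + k1 r^2 times it, then the intrinsics apply), "view" (4x4, takes a point from world to camera coordinates); the wrist camera has in their place "tool_from_camera" (4x4, takes a point from camera to tool coordinates, whose origin is the TCP and whose axes are the flange's). Camera axes: x right, y down, z forward; pixel columns grow to the right and rows downward; lengths in mm; the calibration is good to about 2 mm. A picture is of the moment at which its call begins: read the wrist's pose just before it. camera_model takes no time and is no camera call.
- env.job_done(): hands the job in, once; it reports no verdict.
Trained networks look in the newest picture that a camera, given by its name, has taken for a name from the list of things; names that differ only in an ending like _2 or _b are one class to them, and where a whole thing is asked for, a point or a joint stands for the part that bears it (a point fixed in the world has none). Each returns a list of dicts, best first, with "confidence" (0 to 1); they miss things now and then, are a little off and sometimes report something else, mostly with a low value. They report only what shows in the picture. A call takes as long as a camera call. They do not tell look-alikes from the thing itself.
- env.masks_of(thing, camera): "region" (480x640 bool, what is visible of it).
- env.landmark_of(thing, camera): "xyz" ([x, y, z] in mm, in world coordinates, good to about 4 mm: a listed point, or the origin of a listed thing).
The state is a dict: "t": time; "joints": joint angles; "qvel": joint speeds; "tau": joint torques, N m; "eef_pos": TCP position; "tcp_rot": TCP orientation; "ft_force": force on the tool from outside, world axes, zero at the start; "moment": the same for the moment, N m; "opening": opening from 0.0 (shut) to 1.0 (fully open).
Only numpy, scipy, OpenCV 4.12 (cv2) and the standard library are available. Lean on these libraries where they do the work, as an engineer would, in place of code of your own. Each camera call takes 0.05 s, during which the arm holds its last target.

### The job

The chin-rest of the eye-testing instrument wobbles on its steel post. Take the red-headed tapered key out of its blue stand, lower it tip down into the gap between hub and post, tapered face away from the post and without letting it drop, then tap or press it down until it is wedged firmly tight, but do not force it: too hard a drive cracks the hub. Let go of the key, and leave the two trial lenses and the eye occluder where they lie.

Things in the scene. Friction and masses are not known exactly. Their poses are not given: they have to be found in the camera images.
- hub: White block (88 x 80 mm, top 75 mm above the table) on a 130 x 110 mm grey plate fixed to the table, with a chin-cup arm towards its +y. Origin on the table below the bore, z up. A dark square steel post (28 x 28 mm) stands in the bore and ends 3 mm above the block's top. The key gap lies beside the post on the hub's +x side, 20 mm wide along y, 67 mm deep, open at the top.
- mouth (a point): Point in the gap's mouth, level with the white block's top (75 mm up), 18 mm from the hub's origin along its +x. Axes as the hub's. The gap is 7.3 to 9.7 mm (along x) at the mouth, so the key becomes snug with its tip anywhere from 28 to 52 mm below the mouth: find by feel. Past snug, each mm driven adds about 5 N of wedging force and about 3 N of push; it stays wedged when let go.
- post_edge (a point): Nominal place of the post's upright flat, the gap's side towards -x, level with the mouth: 14 mm from the hub's origin along its +x. The true flat is up to 1.2 mm either way along x, different each time. The post is springy (about 50 N/mm along x).
- seat_edge (a point): Top edge of the gap's brass-coloured hub side, rigid, level with the mouth, always 22.5 mm from the hub's origin along its +x. This side slopes 1:10 to match the key: the gap narrows downwards.
- stand: Blue plastic block (55 x 60 mm, 85 mm high) on a 70 x 76 mm grey foot, fixed to the table; the key hangs in the slot in its top, tip down, its head resting on the block's top. Origin on the table under it; axes parallel to the key's at the start.
- key: Brass gib key with a red head, 96 mm long, about 80 g, loose. Origin at the tip (lower end), z towards the head. Blade 72 mm long, 16 mm wide (y). Flat face at x = -5 mm; tapered face (1:10), to +x, at x = -0.5 mm at the tip, +6.7 mm under the head. In the gap the flat face goes against the post, so key x along hub x; snug, its origin is 5 mm from the post's flat.
- key_head (a point): Centre of the red head, a block 26 x 30 x 24 mm (key x, y, z), 84 mm above the tip, top 12 mm higher; grasp it across y. Pressing it straight down slowly with about 20 N (16 to 25) leaves the key firmly tight; under 12 N is too little, over 30 N or hard blows may crack the hub. Held stiffly and pushed off-line it wedges sideways as hard: for the final drive let go and press on top.
- key_tip (a point): The key's origin: lower end of the blade; axes as the key's.
- lens_red: Trial lens in a red rim, 38 mm across, 5 mm thick, with a short tab, lying on the table; origin under its centre. Leave it alone.
- lens_black: The same in a black rim. Leave it alone.
- occluder: Black eye occluder, 138 mm long, 6 mm thick, lying on the table: round paddle 56 mm across, 45 mm from the origin along +x, its handle the other way. Leave it alone.
There are look-alikes about, which are no part of the job. Of the things that look like the key, the larger one is meant.

How it is judged (in metres and radians):
On the way:
1. the key stands in the gap between hub and post, its tip at least 15 mm below the mouth (z of key_tip in the frame of mouth below -0.015 m and horizontal distance between key_tip and mouth below 0.006 m), for 0.1 s.
At the end, for the whole second after the job is handed in: the key stands upright and still in the gap, let go, its tip over 25 mm below the mouth and within 6 mm of it sideways, and is wedged between hub and post with more than 20 N (z of key_tip in the frame of mouth below -0.025 m and horizontal distance between key_tip and mouth below 0.006 m and angle between key's own z axis and vertical below 0.08 rad and angle between the x axis of key and the x axis of hub, either way round below 0.25 rad and contact force between key and hub above 20 N and linear speed of key below 0.01 m/s); the robot touches nothing.
It fails at once if the key is driven too hard: the hub cracks (wedging force over 60 N) (contact force between key and hub above 60 N).
It fails at once if the key is dropped or slammed down the gap (z of key_tip in the frame of mouth below 0 m and horizontal distance between key_tip and mouth below 0.012 m and linear speed of key above 0.4 m/s).
It fails at once if red lens moved over 15 mm (distance of lens_red from where it was at the start of the episode above 0.015 m).
It fails at once if black lens moved over 15 mm (distance of lens_black from where it was at the start of the episode above 0.015 m).
It fails at once if occluder moved over 15 mm (distance of occluder from where it was at the start of the episode above 0.015 m).
It also fails if it takes over 58 s, if anything falls off the work surface, if the arm or the gripper's body presses on something with over 40 N, if the wrist force passes 120 N, or if a joint passes its speed limit or range.

## Working session

There is one attempt and no reset: what is moved stays moved. The work goes in short steps, Python scripts to look and compute and a shell command to move; the robot and the scene stay as the last step left them, time stands still between calls to the robot, and variables do not carry over. Pictures are saved under pics/ and viewed, and the job is handed in when it is done.

```bash
mkdir -p pics
python3 - <<'E'
from cell import env
import cv2
for n in ("scene","top","wrist"):
    im=env.read_camera(n); cv2.imwrite(f"pics/{n}0.png",im[:,:,::-1])
    print({k:(v if not hasattr(v,'tolist') else v.round(3).tolist()) for k,v in env.camera_model(n).items()})
print(env.state(), env.grasp_offset)
for c in ("top","scene"):
  for th in ("hub","mouth","post_edge","seat_edge","stand","key","key_head","lens_red","lens_black","occluder"):
    print(c,th,[(list(map(lambda a:round(float(a),1),d["xyz"])),round(float(d["confidence"]),2)) for d in env.landmark_of(th,c)])
E
```

```text
{'fx': 483.02466038200834, 'fy': 483.02466038200834, 'cx': 311.87882412987153, 'cy': 245.4940519270515, 'k1': -0.10338778924700309, 'view': [[-0.856, 0.517, 0.001, 497.307], [0.328, 0.544, -0.772, -69.002], [-0.399, -0.661, -0.635, 918.035], [0.0, 0.0, 0.0, 1.0]]}
{'fx': 545.6707149595402, 'fy': 545.6707149595402, 'cx': 305.1775911770835, 'cy': 236.36962686914043, 'k1': -0.12644365318148384, 'view': [[0.004, -1.0, -0.012, -18.039], [-0.989, -0.002, -0.147, 551.761], [0.147, 0.013, -0.989, 784.676], [0.0, 0.0, 0.0, 1.0]]}
{'fx': 366.39761346780386, 'fy': 366.39761346780386, 'cx': 319.8114440091283, 'cy': 238.07054742780784, 'k1': -0.005974332929420032, 'tool_from_camera': [[0.0, -0.967, -0.255, 70.923], [1.0, 0.0, -0.0, 0.364], [0.0, -0.255, 0.967, -169.746], [0.0, 0.0, 0.0, 1.0]]}
{'t': 0.15, 'joints': array([-1.27860655e+00,  4.91399988e-01,  1.55930655e+00, -1.69152188e-05,
        1.09168413e+00, -1.05613721e-01]), 'qvel': array([-0.00059098, -0.00192254, -0.00314135,  0.00207906,  0.00116411,
       -0.00196145]), 'tau': array([ 2.17264038e-03, -6.12895703e+01, -2.58279276e+01,  
[... 827 characters left out ...]
([519.2, -330.6, 13.8], 0.66), ([499.7, 182.5, 0.1], 0.61)]
top lens_red [([664.3, -63.0, 1.8], 0.95)]
top lens_black [([698.7, -156.2, -1.2], 0.59), ([518.1, 192.3, 71.4], 0.26)]
top occluder [([386.7, -6.2, -0.1], 0.68)]
scene hub [([503.9, 186.7, -2.2], 0.71)]
scene mouth [([518.9, 190.2, 70.7], 0.83)]
scene post_edge [([515.9, 195.2, 74.9], 0.72)]
scene seat_edge [([521.4, 195.5, 73.0], 0.59)]
scene stand [([546.0, -200.6, 3.2], 0.91)]
scene key []
scene key_head [([544.7, -194.8, 93.5], 0.59), ([544.0, -199.4, 2.3], 0.45), ([517.6, -323.8, 10.2], 0.4)]
scene lens_red [([668.2, -58.9, -2.0], 0.83)]
scene lens_black [([696.3, -154.8, 1.0], 0.55)]
scene occluder [([389.1, -5.6, 1.9], 0.8)]
```

View pics/top0.png

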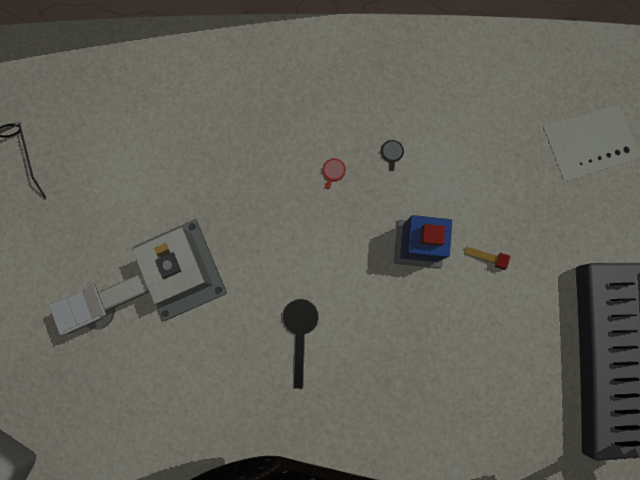

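View pics/scene0.png

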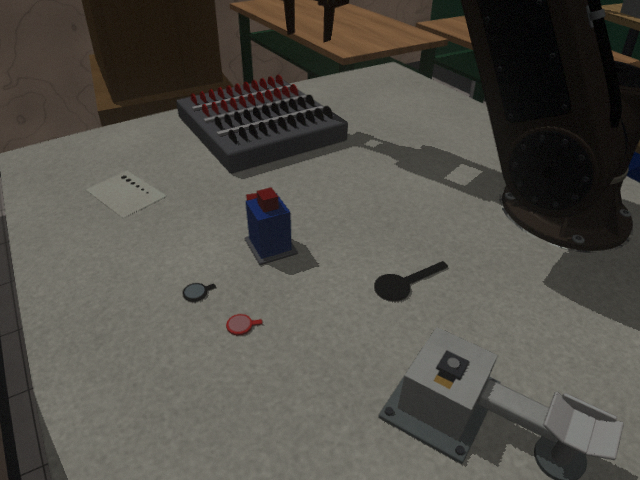

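View pics/wrist0.png

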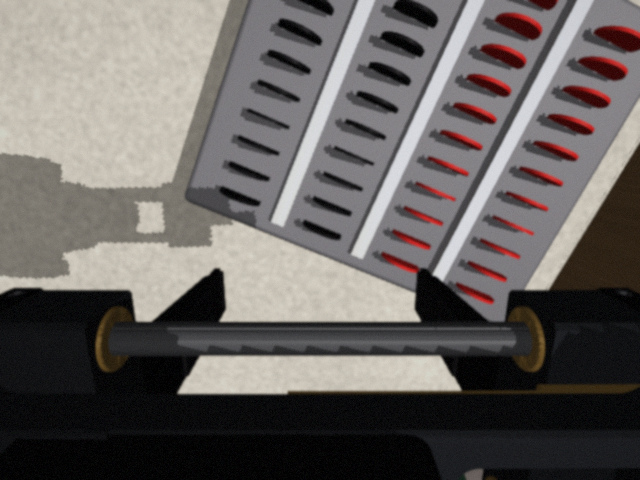

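The top view shows the stand with the red head at (433,235) and the smaller look-alike key lying at (487,258). The hub's post is at (167,263), with the brass seat edge beside it at (161,248). I'm moving over the stand for a closer look.

```bash
python3 -m pendant '[0.119,-0.064,0,0,-1,0.119,-0.064,0,0,-1,0.119,-0.064,0,0,-1,0.119,-0.064,0,0,-1,0.119,-0.064,0,0,-1,0.119,-0.064,0,0,-1,0.119,-0.064,0,0,-1,0.119,-0.064,0,0,-1,0.119,-0.064,0,0,-1,0,0,0,0,-1]'
python3 - <<'E'
from cell import env
import cv2
print(env.state()['eef_pos'],env.state()['tcp_rot'])
im=env.read_camera("wrist"); cv2.imwrite("pics/wrist1.png",im[:,:,::-1])
for th in ("key_head","stand","key_tip"):
    print(th,[(list(map(lambda a:round(float(a),1),d["xyz"])),round(float(d["confidence"]),2)) for d in env.landmark_of(th,"wrist")])
E
```

```text
t: 2.4
eef_pos: [549.4, -195.1, 214.5]
tcp_rot: [3.142, -0.0, 0.402]
ft_force: [0.1, -1.1, 0.6]
opening: 0.999
[ 549.44338361 -195.12349476  214.51821539] [ 3.14155884e+00 -3.55388429e-04  4.01868545e-01]
key_head [([545.8, -197.4, 94.7], 0.74), ([515.0, -329.5, 10.9], 0.63), ([544.6, -194.7, -0.1], 0.3)]
stand [([545.5, -195.6, -1.0], 0.72)]
key_tip [([533.8, -271.7, -1.9], 0.73)]
```

View pics/wrist1.png

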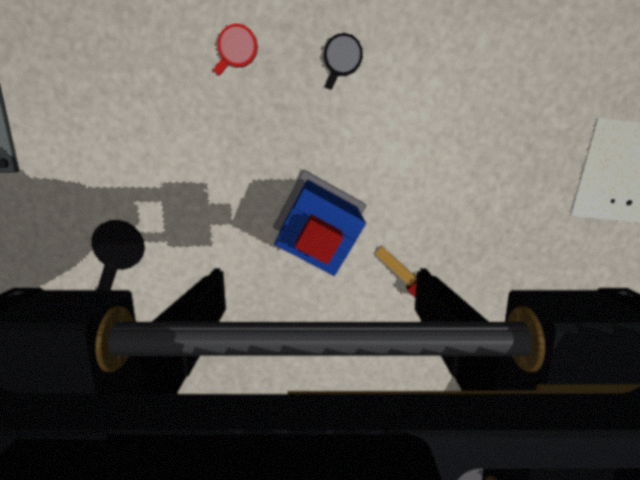

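The red head is at about (320,240), rotated roughly 30° in the picture, with the blue block around it. Next I'll rectify the view onto the head-top and block-top planes.

```bash
cat > h.py <<'E'
from cell import env
import cv2, numpy as np
from scipy.spatial.transform import Rotation as Ro
def cam(name):
    m=env.camera_model(name)
    if name=="wrist":
        s=env.state(); T=np.eye(4); T[:3,:3]=Ro.from_euler('xyz',s['tcp_rot']).as_matrix(); T[:3,3]=s['eef_pos']
        V=np.linalg.inv(T@np.array(m['tool_from_camera']))
    else: V=np.array(m['view'])
    return m,V
def project(m,V,P):
    p=(V[:3,:3]@np.asarray(P,float).reshape(-1,3).T).T+V[:3,3]
    s=p[:,:2]/p[:,2:]; r2=(s**2).sum(1,keepdims=True); s=s*(1+m['k1']*r2)
    return s*[m['fx'],m['fy']]+[m['cx'],m['cy']]
def rectify(im,m,V,z,c,half,scale=4):
    n=int(2*half*scale); a=(np.arange(n)/scale-half)
    # up = +x world, left = +y world
    X=c[0]-a[:,None]+0*a[None]; Y=c[1]-a[None]+0*a[:,None]
    p=project(m,V,np.stack([X,Y,0*X+z],-1).reshape(-1,3)).astype(np.float32).reshape(n,n,2)
    return cv2.remap(im,p[...,0],p[...,1],cv2.INTER_LINEAR)
def rect2world(px,c,half,scale=4): return [c[0]+half-px[1]/scale, c[1]+half-px[0]/scale]
E
python3 - <<'E'
from h import *
ims=[]
for n in ("wrist","top"):
    m,V=cam(n); im=env.read_camera(n)
    for z,half in ((109,60),(85,60)):
        c=(547,-196); r=rectify(im,m,V,z,c,half); hsv=cv2.cvtColor(r,cv2.COLOR_RGB2HSV)
        if z==109: mk=((hsv[...,0]<10)|(hsv[...,0]>170))&(hsv[...,1]>150)&(hsv[...,2]>60)
        else: mk=(hsv[...,0]>100)&(hsv[...,0]<130)&(hsv[...,1]>120)
        mk=cv2.morphologyEx(mk.astype(np.uint8),cv2.MORPH_OPEN,np.ones((5,5)))
        cs,_=cv2.findContours(mk,0,2); k=max(cs,key=cv2.contourArea); q=cv2.minAreaRect(k)
        print(n,z,rect2world(q[0],c,half),np.array(q[1])/4,q[2]); 
        cv2.drawContours(r,[cv2.boxPoints(q).astype(int)],0,(0,255,0),1)
        ims.append(cv2.resize(r,(390,290)) if 0 else r[90:390,90:390])
cv2.imwrite("pics/r1.png",np.vstack([np.hstack(ims[:2]),np.hstack(ims[2:])])[:,:,::-1])
E
```

```text
wrist 109 [545.6745071411133, -196.12995529174805] [29.52772903 26.74162483] 5.710593223571777
wrist 85 [549.6515884399414, -196.35315322875977] [59.82043076 61.16725922] 5.587244033813477Traceback (most recent call last):
  File "<stdin>", line 10, in <module>
ValueError: max() iterable argument is empty
```

Run:
```python
from h import *
ims=[]
for n,f in (("wrist","pics/wrist1.png"),("top","pics/top0.png"),("top","pics/top0.png")):
    m,V=cam(n); im=cv2.imread(f)[:,:,::-1]
    if len(ims)<4: L=((109,'red'),(85,'blue')); c=(547,-196)
    else: L=((75,'hub'),(78,'hub')); c=(505,188)
    half=60
    for z,col in L:
        r=rectify(im,m,V,z,c,half).copy(); hsv=cv2.cvtColor(r,cv2.COLOR_RGB2HSV)
        if col!='hub':
            if col=='red': mk=((hsv[...,0]<10)|(hsv[...,0]>170))&(hsv[...,1]>150)&(hsv[...,2]>(90 if n=='wrist' else 60))
            else: mk=((hsv[...,0]>100)&(hsv[...,0]<130)&(hsv[...,1]>120)&(hsv[...,2]>60))
            mk=cv2.morphologyEx(mk.astype(np.uint8),cv2.MORPH_OPEN,np.ones((5,5)))
            cs,_=cv2.findContours(mk,0,2); k=max(cs,key=cv2.contourArea); q=cv2.minAreaRect(k)
            print(n,z,rect2world(q[0],c,half),np.array(q[1])/4,q[2])
        ims.append(r[110:370,110:370] if col!='hub' else cv2.resize(r,(260,260)))
cv2.imwrite("pics/r1.png",np.vstack([np.hstack(ims[:3]),np.hstack(ims[3:])])[:,:,::-1])
```

```text
wrist 109 [542.8242568969727, -200.13243103027344] [28.90583038 25.2988205 ] 5.710593223571777
wrist 85 [544.7747535705566, -199.6274757385254] [60.34899902 55.84645844] 5.710593223571777
top 109 [545.6374473571777, -196.17545318603516] [29.15456772 25.55907249] 6.115502834320068
top 85 [546.6316909790039, -196.20824432373047] [59.7616272  54.62646866] 5.924581527709961
```

View pics/r1.png

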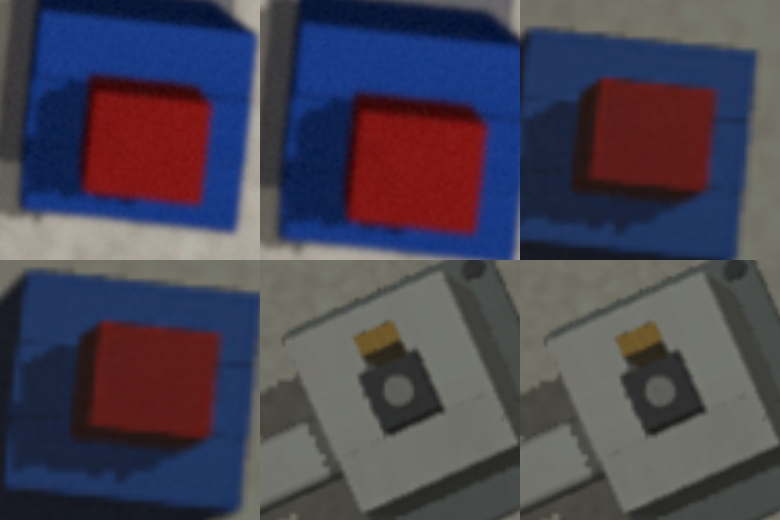

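Run:
```python
from h import *
print(env.state()['eef_pos'],env.state()['tcp_rot'],env.state()['joints'])
m,V=cam("wrist"); im=env.read_camera("wrist"); cv2.imwrite("pics/wrist2.png",im[:,:,::-1])
# align with stand: yaw -5.8deg
def rr(im,m,V,z,c,yaw,half,scale):
    n=int(2*half*scale); a=(np.arange(n)/scale-half); u=-a[:,None]+0*a[None]; v=-a[None]+0*a[:,None]
    X=c[0]+u*np.cos(yaw)-v*np.sin(yaw); Y=c[1]+u*np.sin(yaw)+v*np.cos(yaw)
    p=project(m,V,np.stack([X,Y,0*X+z],-1).reshape(-1,3)).astype(np.float32).reshape(n,n,2)
    return cv2.remap(im,p[...,0],p[...,1],cv2.INTER_CUBIC)
c=(547,-196); out=[]
for n,I in (("wrist",im),("top",cv2.imread("pics/top0.png")[:,:,::-1])):
    m,V=cam(n); r=rr(I,m,V,85,c,np.radians(-5.8),40,5); r=np.clip(r.astype(float)*1.8,0,255).astype(np.uint8)
    cv2.line(r,(0,200),(10,200),(255,255,255),1); out.append(r)
    r=rectify(I,m,V,109,c,60); hsv=cv2.cvtColor(r,cv2.COLOR_RGB2HSV)
    mk=(((hsv[...,0]<10)|(hsv[...,0]>170))&(hsv[...,1]>150)&(hsv[...,2]>(90 if n=='wrist' else 60))).astype(np.uint8)
    cs,_=cv2.findContours(mk,0,2); q=cv2.minAreaRect(max(cs,key=cv2.contourArea)); print(n,rect2world(q[0],c,60),np.array(q[1])/4,q[2])
cv2.imwrite("pics/r2.png",np.hstack(out)[:,:,::-1])
```

```text
[ 547.28650078 -198.82707192  214.73203204] [3.14139403e+00 3.75422574e-05 3.96281290e-01] [-4.61814111e-01  4.29980016e-01  1.66639706e+00 -1.82987266e-04
  1.04508985e+00  7.12792740e-01]
wrist [545.138614654541, -196.36386108398438] [28.85607529 25.47294998] 5.7105937004089355
top [545.6374473571777, -196.17545318603516] [29.15456772 25.55907249] 6.115502834320068
```

View pics/r2.png

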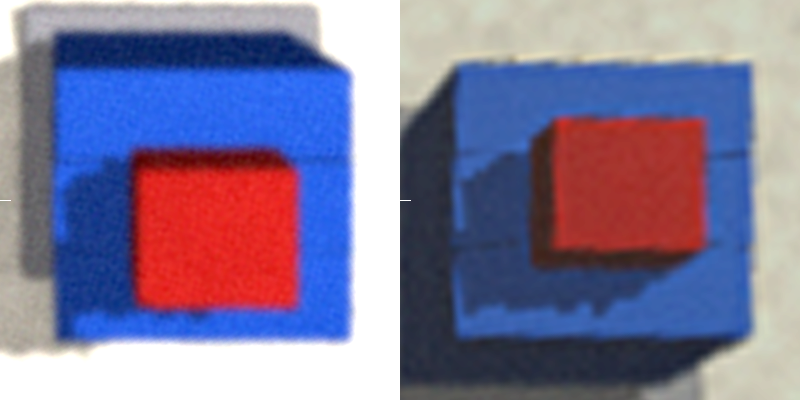

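```bash
python3 -m pendant '[0,0,0,0.0396,-1,0,0,0,0.0396,-1,0,0,0,0.0396,-1,0,0,0,0.0396,-1,-0.0054,-0.0058,0.05,0,-1,0,0,0.1,0,-1,0,0,0.1,0,-0.3,0,0,0,0,-0.3,0,0,0,0,-0.3]'
python3 - <<'E'
from h import *
print(env.state()['eef_pos'],env.state()['tcp_rot'])
m,V=cam("wrist"); im=env.read_camera("wrist"); cv2.imwrite("pics/wrist3.png",im[:,:,::-1])
E
```

```text
t: 3.88
eef_pos: [546.4, -196.0, 116.0]
tcp_rot: [3.141, -0.001, -0.1]
ft_force: [1.7, -0.8, 1.1]
opening: 0.742
[ 546.39162936 -195.98402109  115.98922557] [ 3.14098674e+00 -1.40968873e-03 -1.00450747e-01]
```

View pics/wrist3.png

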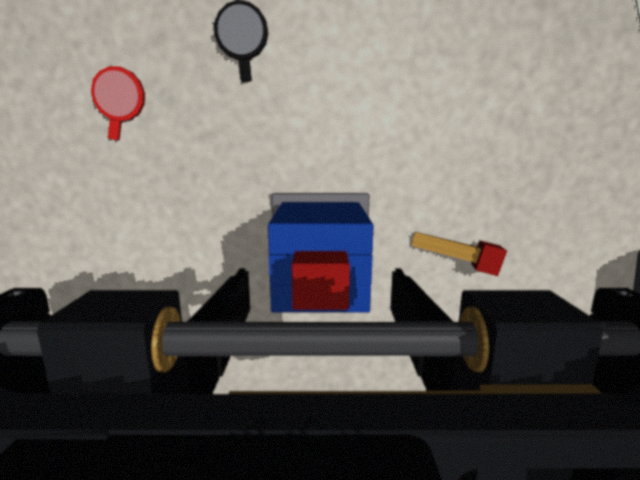

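The head is centred at (321,282) between the fingers, whose inner edges are at about 248 and 393, and the look-alike is well clear. Now descending and gripping.

```bash
python3 -m pendant '[-0.002,0,0.032,0,-0.3,0,0,0.032,0,-0.3,0,0,0,0,-0.3,0,0,0,0,0,0,0,0,0,0.4,0,0,0,0,0.8,0,0,0,0,1,0,0,0,0,1,0,0,0,0,1]'
```

```text
t: 5.05
eef_pos: [545.2, -195.3, 89.2]
tcp_rot: [3.141, -0.0, -0.1]
ft_force: [-0.8, 0.5, 2.0]
opening: 0.31
```

```bash
python3 -m pendant '[0,0,-0.02,0,1,0,0,-0.04,0,1,0,0,-0.06,0,1,0,0,-0.08,0,1,0,0,-0.08,0,1,0,0,-0.08,0,1,0,0,-0.04,0,1,0,0,0,0,1,0,0,0,0,1]'
python3 - <<'E'
from h import *
for n in("wrist","scene"):
    im=env.read_camera(n); cv2.imwrite(f"pics/{n}4.png",im[:,:,::-1])
    for th in ("key_tip","key_head"): print(n,th,[(d["xyz"].round(1) if hasattr(d["xyz"],'round') else d["xyz"],round(float(d["confidence"]),2)) for d in env.landmark_of(th,n)])
im=env.read_camera("scene")[120:260,180:360]; cv2.imwrite("pics/s4c.png",cv2.resize(np.clip(im*1.6,0,255).astype(np.uint8),(720,560),interpolation=cv2.INTER_CUBIC)[:,:,::-1])
E
```

```text
t: 6.18
eef_pos: [544.7, -195.0, 248.0]
tcp_rot: [-3.141, 0.002, -0.1]
ft_force: [-0.3, 0.8, 0.6]
opening: 0.314
wrist key_tip [([541.4, -195.0, 172.1], 0.91), ([534.7, -270.1, 0.1], 0.67)]
wrist key_head [([511.5, -328.8, 11.0], 0.85), ([547.1, -194.3, 255.2], 0.6)]
scene key_tip [([541.9, -192.3, 173.5], 0.82)]
scene key_head [([547.7, -196.5, 254.1], 0.94), ([517.6, -326.0, 14.1], 0.5), ([503.1, 184.0, -0.8], 0.42)]
```

View pics/s4c.png

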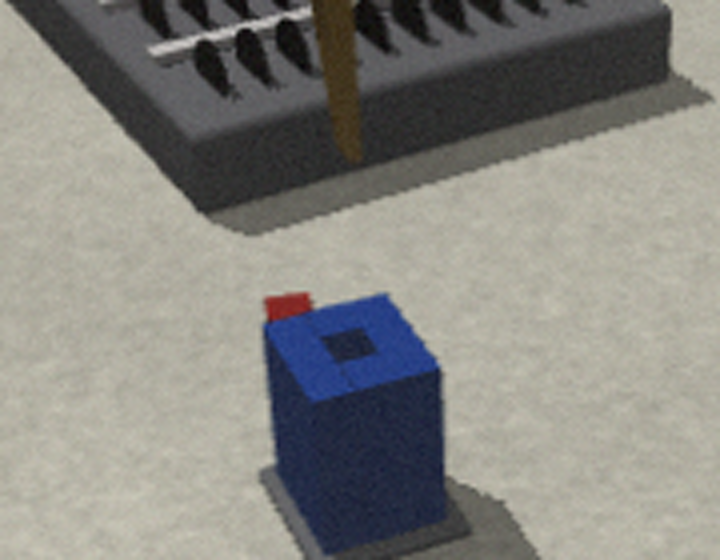

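View pics/wrist4.png

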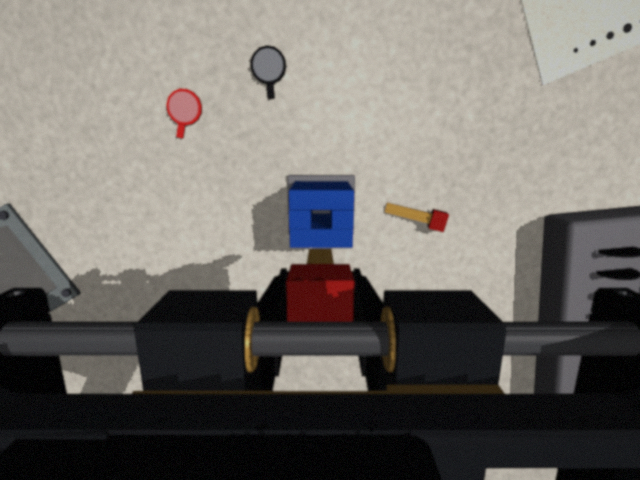

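The scene crop shows the blade hanging free. Its left edge (towards world +x) slants and its right edge is upright, so the taper faces +x. I'll overlay the key model to verify that and to measure tilt.

```bash
cat >> h.py <<'E'
def keypts(o,yaw,dx=0,dth=0):
    P=np.array([[x,y,z] for y in(-8,8) for x,z in((-5,0),(-.5,0),(6.7,72),(-5,72))]+[[x,y,z] for z in (72,96) for x in(-13,13) for y in (-15,15)],float)
    R=Ro.from_euler('z',yaw).as_matrix()
    return P@R.T+np.array(o)
def kd(img,p,s,off,col):
    q=((p-off)*s).round().astype(int)
    E=[(0,1),(1,2),(2,3),(3,0),(4,5),(5,6),(6,7),(7,4)]+[(8,9),(9,11),(11,10),(10,8),(12,13),(13,15),(15,14),(14,12)]
    for a,b in E: cv2.line(img,tuple(map(int,q[a])),tuple(map(int,q[b])),col,1)
E
python3 - <<'E'
from h import *
s=env.state(); e=s['eef_pos']; print(e,s['tcp_rot'])
im=env.read_camera("scene"); m,V=cam("scene")
o=np.array([e[0],e[1],e[2]-76]); off=np.array([230,55])
out=[]
for yaw in (s['tcp_rot'][2],s['tcp_rot'][2]+np.pi,None):
    c=im[55:175,230:310]; c=np.clip(c.astype(float)*1.8,0,255).astype(np.uint8); c=cv2.resize(c,None,fx=3.3,fy=4,interpolation=cv2.INTER_CUBIC)
    c=cv2.resize(c,(264,480))
    if yaw is not None: kd(c,project(m,V,keypts(o,yaw)),np.array([3.3,4]),off,(0,255,0))
    out.append(c)
cv2.imwrite("pics/k5.png",np.hstack(out)[:,:,::-1])
E
```

```text
[ 545.07300747 -195.24438473  248.627939  ] [-3.14145581e+00  5.77963339e-04 -9.98533954e-02]
```

View pics/k5.png

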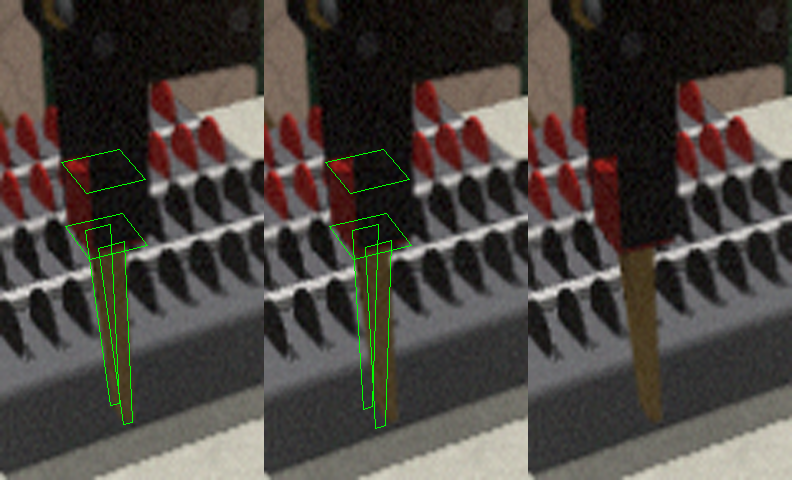

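The overlay in the left panel matches, so the taper faces tool +x and the key hangs upright. Next is measuring the hub in the first pictures.

Run:
```python
from h import *
out=[]
for n in("top","scene"):
    m,V=cam(n); I=cv2.imread(f"pics/{n}0.png")[:,:,::-1]
    r=rectify(I,m,V,75,(502,187),60,3.3); r=np.clip(r.astype(float)*1.4,0,255).astype(np.uint8); 
    out.append(r.copy())
    hsv=cv2.cvtColor(rectify(I,m,V,78,(502,187),60,4),cv2.COLOR_RGB2HSV)
    mk=((hsv[...,2]<75)&(hsv[...,1]<110)).astype(np.uint8); 
cv2.imwrite("pics/hub6.png",np.hstack(out)[:,:,::-1])
```

```text
(no output)
```

View pics/hub6.png

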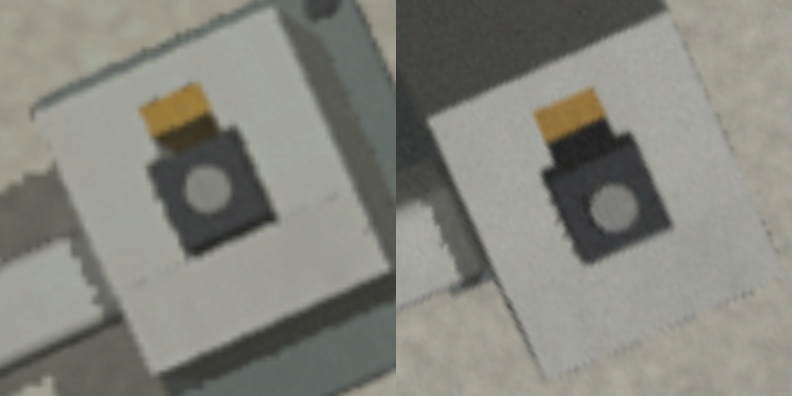

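Both views agree within about 1.5 mm: hub origin about (503,183), yaw about 24.3° (0.424 rad), so the mouth is near (519.5,190.5). I'm moving the key to a viewing pose behind the hub.

```bash
python3 -m pendant '[-0.0416,-0.125,0,0,1,-0.0416,-0.125,0,0,1,-0.0416,-0.125,0,0,1,-0.0416,-0.125,0,0,1,-0.0416,-0.125,0,0,1,-0.0416,-0.125,0,0,1,-0.0416,-0.125,0,0,1,0,0,0,-0.0556,1,0,0,0,-0.0556,1,0,0,0,-0.0556,1]'
python3 -m pendant '[0,0,0,0,1,0,0,0,0,1,0,0,0,0,1]'
python3 - <<'E'
from h import *
print(env.state()['eef_pos'],env.state()['tcp_rot'])
im=env.read_camera("wrist"); cv2.imwrite("pics/wrist7.png",im[:,:,::-1])
for th in ("hub","mouth","post_edge","seat_edge","key_tip"): print(th,[(np.round(d["xyz"],1),round(float(d["confidence"]),2)) for d in env.landmark_of(th,"wrist")])
E
```

```text
t: 7.82
eef_pos: [464.0, 164.9, 249.0]
tcp_rot: [3.141, -0.0, 0.431]
ft_force: [-0.2, -0.2, -0.7]
opening: 0.314
t: 8.2
eef_pos: [464.1, 164.6, 249.0]
tcp_rot: [3.141, -0.0, 0.422]
ft_force: [-1.1, -0.3, -0.4]
opening: 0.312
[464.12635231 164.5735118  249.0141205 ] [ 3.14148596e+00 -3.78901323e-05  4.21844317e-01]
hub [(array([499.6, 183.9,   2.9]), 0.72)]
mouth [(array([515.9, 187.3,  74.8]), 0.81)]
post_edge [(array([503.8, 180.8,   2.8]), 0.19)]
seat_edge [(array([526.1, 194.6,  73.3]), 0.71), (array([465. , 162.9, 174.5]), 0.51), (array([458.6, 161.7, 171.8]), 0.16)]
key_tip [(array([463.7, 164.4, 171.4]), 0.71), (array([ 6.62e+02, -6.18e+01, -5.00e-01]), 0.57)]
```

View pics/wrist7.png

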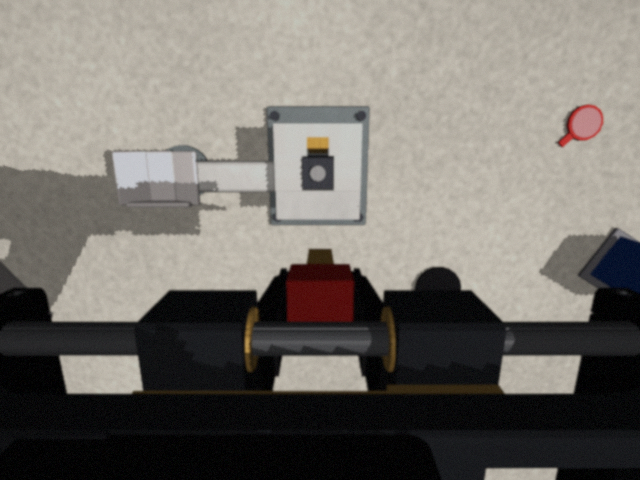

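The hub is square in the view, with the gap at about (318,150), the post at (318,173), and the key tip at (320,252). I'll rectify this for millimetre-level measurement.

```bash
cat >> h.py <<'E'
def rr(im,m,V,z,c,yaw,half,scale):
    n=int(2*half*scale); a=(np.arange(n)/scale-half); u=-a[:,None]+0*a[None]; v=-a[None]+0*a[:,None]
    X=c[0]+u*np.cos(yaw)-v*np.sin(yaw); Y=c[1]+u*np.sin(yaw)+v*np.cos(yaw)
    p=project(m,V,np.stack([X,Y,0*X+z],-1).reshape(-1,3)).astype(np.float32).reshape(n,n,2)
    return cv2.remap(im,p[...,0],p[...,1],cv2.INTER_CUBIC)
E
python3 - <<'E'
from h import *
m,V=cam("wrist"); im=cv2.imread("pics/wrist7.png")[:,:,::-1]
c=(503,184); yaw=.424
r=rr(im,m,V,75,c,yaw,50,6).copy()
for i in range(0,600,60): cv2.line(r,(0,i),(8,i),(255,0,0),1); cv2.line(r,(i,0),(i,8),(255,0,0),1)
r=np.clip(r.astype(float)*1.2,0,255).astype(np.uint8)
cv2.imwrite("pics/r8.png",r[:,:,::-1])
g=r.astype(float).mean(2)
print("col300 rows (hub x profile):",[(50-i/6,int(v)) for i,v in enumerate(g[:,285:315].mean(1)) if 100<i<400 and i%4==0])
E
```

```text
col300 rows (hub x profile): [(32.66666666666667, 227), (32.0, 211), (31.333333333333332, 192), (30.666666666666668, 175), (30.0, 166), (29.333333333333332, 164), (28.666666666666668, 164), (28.0, 163), (27.333333333333332, 163), (26.666666666666668, 163), (26.0, 163), (25.333333333333332, 162), (24.666666666666668, 162), (24.0, 161), (23.333333333333332, 156), (22.666666666666668, 143), (22.0, 122), (21.333333333333332, 89), (20.666666666666668, 59), (20.0, 42), (19.333333333333332, 38), (18.666666666666668, 40), (18.0, 47), (17.333333333333336, 55), (16.666666666666664, 60), (16.0, 54), (15.333333333333336, 43), (14.666666666666664, 37), (14.0, 40), (13.333333333333336, 52), (12.666666666666664, 63), (12.0, 69), (11.333333333333336, 72), (10.666666666666664, 73), (10.0, 73), (9.333333333333336, 74), (8.666666666666664, 74), (8.0, 77), (7.333333333333336, 85), (6.666666666666664, 106), (6.0, 134), (5.333333333333336, 159), (4.666666666666664, 171), (4.0, 177), (3.3333333333333357, 179), (2.6666666666666643, 179), (2.0, 180), (1.3333333333333357, 179), (0.6666666666666643, 180), (0.0, 181), (-0.6666666666666643, 179), (-1.3333333333333357, 178), (-2.0, 178), (-2.6666666666666643, 178), (-3.3333333333333357, 180), (-4.0, 179), (-4.666666666666664, 179), (-5.333333333333336, 179), (-6.0, 175), (-6.666666666666664, 163), (-7.333333333333336, 143), (-8.0, 119), (-8.666666666666664, 94), (-9.333333333333336, 77), (-10.0, 73), (-10.666666666666664, 73), (-11.333333333333336, 73), (-12.0, 73), (-12.666666666666664, 73), (-13.333333333333336, 72), (-14.0, 72), (-14.666666666666671, 77), (-15.333333333333329, 88), (-16.0, 121)]
```

View pics/r8.png

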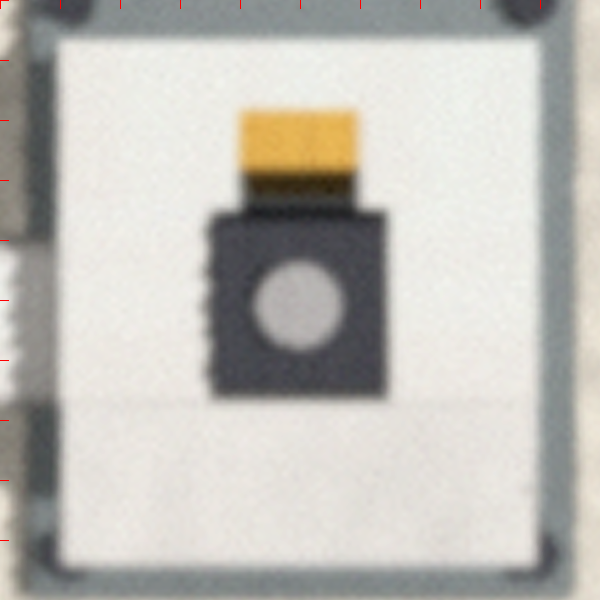

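Run:
```python
from h import *
s=env.state(); e=s['eef_pos']; print(e,s['tcp_rot'])
im=env.read_camera("wrist"); m,V=cam("wrist")
c=im[225:275,290:350]; c=cv2.resize(np.clip(c.astype(float)*1.8,0,255).astype(np.uint8),None,fx=6,fy=10,interpolation=cv2.INTER_CUBIC)
yaw=s['tcp_rot'][2]
d=c.copy(); 
kd(d,project(m,V,keypts(e-[0,0,76],yaw)),np.array([6,10]),np.array([290,225]),(0,255,0))
cv2.imwrite("pics/t9.png",np.hstack([c,d])[:,:,::-1])
g=im[:,314:327].astype(float); 
print([(i,v) for i,v in zip(range(238,270),g[238:270].mean(1).round().astype(int).tolist())])
```

```text
[464.08432159 164.61161667 248.98553953] [3.14151889e+00 7.29609403e-05 4.23738540e-01]
[(238, [187, 182, 171]), (239, [188, 182, 171]), (240, [189, 184, 173]), (241, [189, 183, 172]), (242, [190, 184, 172]), (243, [189, 183, 172]), (244, [189, 184, 172]), (245, [189, 183, 171]), (246, [188, 182, 171]), (247, [177, 171, 159]), (248, [144, 136, 125]), (249, [92, 83, 70]), (250, [58, 47, 28]), (251, [52, 39, 18]), (252, [53, 39, 18]), (253, [52, 39, 17]), (254, [53, 41, 19]), (255, [51, 38, 17]), (256, [50, 37, 15]), (257, [52, 40, 18]), (258, [52, 40, 18]), (259, [52, 38, 17]), (260, [51, 38, 16]), (261, [52, 39, 18]), (262, [52, 36, 17]), (263, [49, 29, 13]), (264, [47, 17, 9]), (265, [46, 9, 7]), (266, [46, 6, 7]), (267, [46, 8, 7]), (268, [47, 8, 7]), (269, [47, 7, 7])]
```

View pics/t9.png

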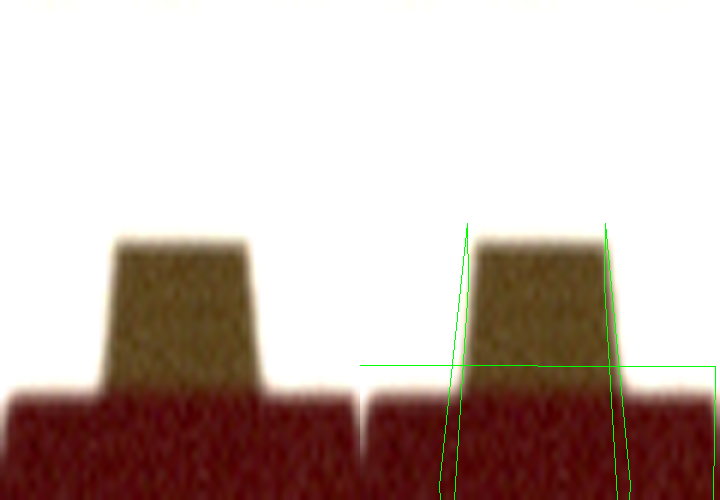

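```bash
python3 -m pendant '[0.08,-0.003,0,0,1,0.08,-0.003,0,0,1,0,0,0.06,0,1,0,0,0.08,0,1,0,0,0.06,0,1,0,0,0.01,0,1,0,0,0,0,1,0,0,0,0,1]'
python3 - <<'E'
from h import *
s=env.state(); e=s['eef_pos']; print(e,s['tcp_rot'])
im=env.read_camera("wrist"); cv2.imwrite("pics/wrist10.png",im[:,:,::-1])
c=im[220:320,260:380]; cv2.imwrite("pics/w10c.png",cv2.resize(np.clip(c.astype(float)*1.6,0,255).astype(np.uint8),None,fx=6,fy=6,interpolation=cv2.INTER_CUBIC)[:,:,::-1])
im=env.read_camera("scene"); c=im[300:420,380:520]; cv2.imwrite("pics/s10c.png",cv2.resize(np.clip(c.astype(float)*1.6,0,255).astype(np.uint8),None,fx=5,fy=5,interpolation=cv2.INTER_CUBIC)[:,:,::-1])
E
```

```text
t: 9.55
eef_pos: [521.9, 193.3, 166.0]
tcp_rot: [3.141, -0.002, 0.424]
ft_force: [-0.1, -0.6, -0.9]
opening: 0.313
[521.8918557  193.26858134 166.03815679] [ 3.14119254e+00 -1.61651510e-03  4.24171441e-01]
```

View pics/w10c.png

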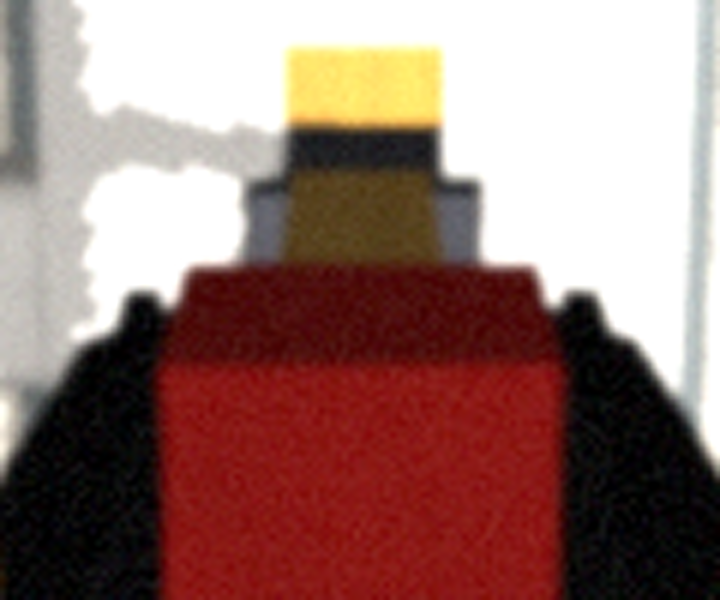

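View pics/s10c.png

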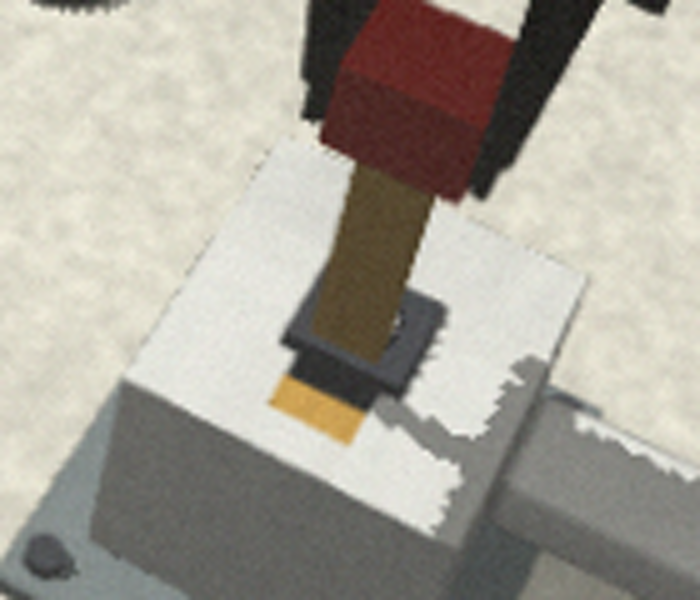

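The blade (290–437) is centred in the gap (288–440) in the wrist crop. I'll now check the x alignment with rays from the same picture.

Run:
```python
from h import *
from scipy.optimize import brentq
s=env.state(); e=s['eef_pos']; print(e,s['tcp_rot'])
im=env.read_camera("wrist").astype(float).mean(2); m=env.camera_model("wrist"); T=np.linalg.inv(np.array(m['tool_from_camera']))
def row(x,z): return project(m,T,[[x,0,z]])[0,1]
def prof(c0,c1,r0,r1):
    return [(i,int(v)) for i,v in zip(range(r0,r1),im[r0:r1,c0:c1].mean(1))]
print("center",prof(314,328,226,266)); print("side",prof(302,306,240,266),prof(335,338,240,266))
for nm,rw,zz in(("tip",248.3,90),("brass",241,75),("postfront_top",0,78)):
    if rw: print(nm,brentq(lambda x:row(x,166-zz)-rw,-60,60))
for r in np.arange(247,256): print(r,brentq(lambda x:row(x,166-78)-r,-60,60),brentq(lambda x:row(x,166-75)-r,-60,60))
```

```text
[521.77065296 193.2374029  165.86000961] [ 3.14123093e+00 -1.42754388e-03  4.24219133e-01]
center [(226, 184), (227, 161), (228, 141), (229, 134), (230, 132), (231, 133), (232, 133), (233, 133), (234, 132), (235, 133), (236, 133), (237, 132), (238, 128), (239, 114), (240, 82), (241, 45), (242, 23), (243, 19), (244, 20), (245, 21), (246, 21), (247, 22), (248, 29), (249, 35), (250, 36), (251, 37), (252, 38), (253, 37), (254, 39), (255, 38), (256, 38), (257, 39), (258, 37), (259, 36), (260, 36), (261, 39), (262, 36), (263, 32), (264, 25), (265, 22)]
side [(240, 169), (241, 141), (242, 124), (243, 120), (244, 120), (245, 121), (246, 120), (247, 117), (248, 103), (249, 80), (250, 48), (251, 41), (252, 51), (253, 61), (254, 64), (255, 63), (256, 66), (257, 64), (258, 63), (259, 63), (260, 63), (261, 64), (262, 60), (263, 48), (264, 34), (265, 21)] [(240, 195), (241, 194), (242, 194), (243, 192), (244, 194), (245, 193), (246, 192), (247, 183), (248, 154), (249, 101), (250, 52), (251, 34), (252, 46), (253, 57), (254, 63), (255, 66), (256, 62), (257, 63), (258, 63), (259, 63), (260, 63), (261, 64), (262, 59), (263, 51), (264, 34), (265, 25)]
tip -1.2746353809672988
brass -0.07161372896844778
247 -3.807917374843347 -4.677623616224766
248 -4.570608580188338 -5.449192045597046
249 -5.334408227843301 -6.2218818188188685
250 -6.099318940373692 -6.995695588980577
251 -6.865343348578177 -7.770636017501634
252 -7.632484091521379 -8.546705774163643
253 -8.400743816566768 -9.323907537143649
254 -9.170125179409693 -10.102243993047503
255 -9.940630844110483 -10.881717836943514
```

The tip is centred in the gap, with about 1.5 mm to the post and 1.7 mm to the brass. Lowering gently.

```bash
python3 -m pendant '[0,0,0.0125,0,1,0,0,0.0125,0,1,0,0,0.0125,0,1,0,0,0.0125,0,1,0,0,0.0125,0,1,0,0,0.005,0,1,0,0,0,0,1]'; python3 -m pendant '[-0.001,0,0,0,1,-0.001,0,0,0,1,0,0,0,0,1]';python3 -m pendant '[-0.001,0,0,0,1,0,0,0,0,1,0,0,0,0,1]'
```

```text
t: 10.58
eef_pos: [521.4, 193.2, 137.9]
tcp_rot: [3.142, 0.0, 0.424]
ft_force: [-0.2, 0.4, -0.7]
opening: 0.316
t: 10.95
eef_pos: [520.7, 192.8, 138.1]
tcp_rot: [3.141, -0.0, 0.424]
ft_force: [-0.7, 0.6, -1.2]
opening: 0.313
t: 11.32
eef_pos: [520.4, 192.7, 138.0]
tcp_rot: [3.141, -0.0, 0.424]
ft_force: [0.3, 0.3, -0.3]
opening: 0.314
```

```bash
python3 -m pendant '[0,0,0.005,0,1,0,0,0.005,0,1,0,0,0.005,0,1,0,0,0.005,0,1,0,0,0,0,1,0,0,0,0,1]'; python3 -m pendant '[-0.001,0,0,0,1,0,0,0,0,1,0,0,0,0,1]';python3 -m pendant '[0,0,0.005,0,1,0,0,0.005,0,1,0,0,0,0,1,0,0,0,0,1]'
```

```text
t: 12.08
eef_pos: [520.4, 192.7, 130.0]
tcp_rot: [3.142, 0.0, 0.424]
ft_force: [-0.2, 0.3, -0.1]
opening: 0.311
t: 12.45
eef_pos: [520.2, 192.5, 130.1]
tcp_rot: [3.141, -0.001, 0.424]
ft_force: [0.4, 0.9, -0.4]
opening: 0.316
t: 12.95
eef_pos: [520.1, 192.5, 126.0]
tcp_rot: [3.141, -0.0, 0.424]
ft_force: [2.0, 0.9, -1.0]
opening: 0.31
```

```bash
for i in 1 2 3; do python3 -m pendant '[0,0,0.0025,0,1,0,0,0.0025,0,1,0,0,0,0,1]'|grep -v -e rot -e open; done
```

```text
t: 13.32
eef_pos: [520.1, 192.5, 123.9]
ft_force: [2.6, 0.3, -0.9]
t: 13.7
eef_pos: [520.1, 192.5, 121.9]
ft_force: [2.7, 1.8, -0.9]
t: 14.08
eef_pos: [520.0, 192.5, 119.9]
ft_force: [3.8, 1.8, -0.9]
```

```bash
for i in 1 2 3; do python3 -m pendant '[0,0,0.0025,0,1,0,0,0,0,1,0,0,0,0,1]'|grep -v -e rot -e open; done
```

```text
t: 14.45
eef_pos: [520.0, 192.5, 118.9]
ft_force: [3.5, 1.5, -1.3]
t: 14.82
eef_pos: [520.0, 192.5, 117.9]
ft_force: [4.6, 2.0, -1.3]
t: 15.2
eef_pos: [520.0, 192.5, 117.0]
ft_force: [4.5, 1.9, -2.4]
```

```bash
for i in 1 2 3; do python3 -m pendant '[0,0,0.0025,0,1,0,0,0,0,1,0,0,0,0,1]'|grep -v -e rot -e open; done
```

```text
t: 15.58
eef_pos: [520.0, 192.5, 115.9]
ft_force: [4.0, 2.4, -0.7]
t: 15.95
eef_pos: [520.0, 192.5, 115.0]
ft_force: [4.5, 0.7, -1.4]
t: 16.32
eef_pos: [520.0, 192.5, 114.0]
ft_force: [4.0, 2.2, -1.2]
```

```bash
for i in 1 2 3; do python3 -m pendant '[0,0,0.0025,0,1,0,0,0,0,1,0,0,0,0,1]'|grep -v -e rot -e open; done
```

```text
t: 16.7
eef_pos: [520.0, 192.5, 113.0]
ft_force: [4.9, 1.1, -0.7]
t: 17.08
eef_pos: [520.0, 192.5, 112.0]
ft_force: [4.2, 2.4, 0.1]
t: 17.45
eef_pos: [520.0, 192.5, 111.0]
ft_force: [4.5, 2.4, 2.3]
```

```bash
for i in 1 2; do python3 -m pendant '[0,0,0.0015,0,1,0,0,0,0,1,0,0,0,0,1]'|grep -v -e rot -e open; done
```

```text
t: 17.82
eef_pos: [520.0, 192.5, 110.5]
ft_force: [3.1, 1.7, 4.8]
t: 18.2
eef_pos: [519.9, 192.5, 109.9]
ft_force: [3.3, 1.7, 5.8]
```

The vertical force is rising steadily (5.8 N), so the key is snug at about 41 mm depth. Now letting go and checking.

```bash
python3 -m pendant '[0,0,0,0,0.2,0,0,0,0,0,0,0,0,0,-0.2,0,0,0,0,-0.2,0,0,0,0,-0.2]'; python3 -m pendant '[0,0,-0.05,0,-0.2,0,0,-0.05,0,0.3,0,0,0,0,1,0,0,0,0,1,0,0,0,0,1,0,0,0,0,1,0,0,0,0,1]'
python3 - <<'E'
from h import *
im=env.read_camera("wrist"); cv2.imwrite("pics/w11.png",im[:,:,::-1])
im=env.read_camera("scene"); c=im[300:420,380:520]; cv2.imwrite("pics/s11c.png",cv2.resize(np.clip(c.astype(float)*1.6,0,255).astype(np.uint8),None,fx=5,fy=5,interpolation=cv2.INTER_CUBIC)[:,:,::-1])
E
```

```text
t: 18.82
eef_pos: [519.9, 192.4, 109.7]
tcp_rot: [3.142, 0.0, 0.424]
ft_force: [-0.1, 0.2, -0.2]
opening: 0.596
t: 19.7
eef_pos: [519.9, 192.5, 149.5]
tcp_rot: [3.142, 0.0, 0.424]
ft_force: [0.1, 0.5, -0.8]
opening: 0.036
```

View pics/s11c.png

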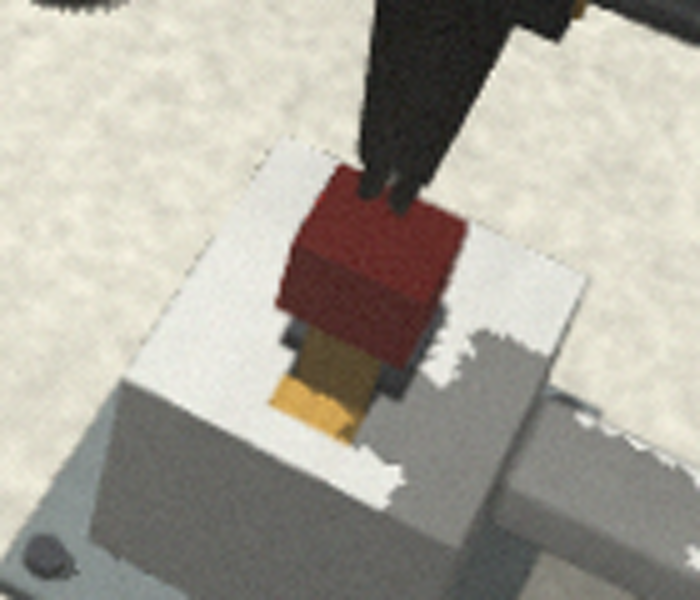

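View pics/w11.png

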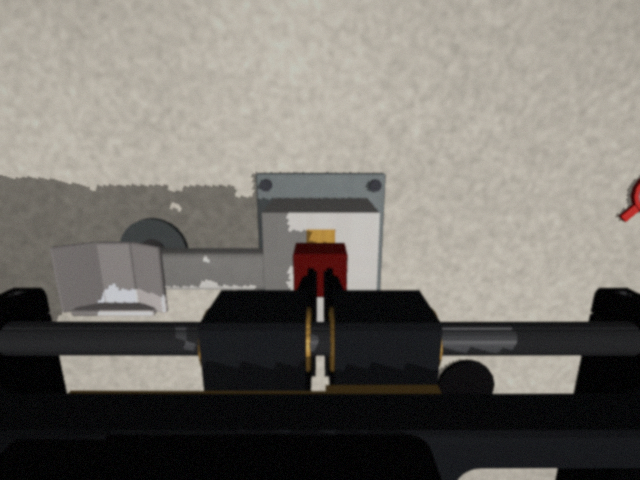

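The key stands upright in the gap with its blade against the post, and the closed fingers are over the head. Pressing slowly from above.

```bash
python3 -m pendant '[0,0,0.015,0,1,0,0,0.015,0,1,0,0,0.008,0,1,0,0,0,0,1,0,0,0,0,1]'|grep -v rot; for i in 1 2 3 4; do python3 -m pendant '[0,0,0.0025,0,1,0,0,0,0,1,0,0,0,0,1]'|grep -v -e rot -e open; done
```

```text
t: 20.42
eef_pos: [520.0, 192.5, 134.7]
ft_force: [-0.1, -0.7, 0.2]
opening: 0.003
t: 20.8
eef_pos: [520.0, 192.5, 133.6]
ft_force: [-0.5, -0.4, -0.2]
t: 21.18
eef_pos: [520.0, 192.5, 132.6]
ft_force: [-0.5, -0.6, 0.4]
t: 21.55
eef_pos: [520.0, 192.5, 131.6]
ft_force: [-0.2, -0.2, 0.2]
t: 21.92
eef_pos: [520.0, 192.5, 130.6]
ft_force: [0.3, -0.2, 0.2]
```

```bash
for i in 1 2 3 4; do python3 -m pendant '[0,0,0.0015,0,1,0,0,0,0,1,0,0,0,0,1]'|grep -v -e rot -e open; done
```

```text
t: 22.3
eef_pos: [520.0, 192.5, 130.0]
ft_force: [-0.5, -0.4, 0.2]
t: 22.68
eef_pos: [520.0, 192.5, 129.8]
ft_force: [-0.6, -0.6, 6.3]
t: 23.05
eef_pos: [520.1, 192.5, 129.4]
ft_force: [-2.5, -0.5, 7.7]
t: 23.42
eef_pos: [520.0, 192.5, 128.9]
ft_force: [-1.9, -0.0, 8.5]
```

```bash
for i in 1 2 3 4; do python3 -m pendant '[0,0,0.0015,0,1,0,0,0,0,1,0,0,0,0,1]'|grep -v -e rot -e open; done
```

```text
t: 23.8
eef_pos: [520.0, 192.5, 128.4]
ft_force: [-3.8, -0.8, 9.9]
t: 24.18
eef_pos: [519.9, 192.4, 127.9]
ft_force: [-2.3, -1.2, 11.4]
t: 24.55
eef_pos: [519.9, 192.4, 127.4]
ft_force: [-3.4, -2.5, 12.9]
t: 24.92
eef_pos: [519.9, 192.4, 126.9]
ft_force: [-4.8, -2.2, 14.9]
```

```bash
for i in 1 2 3; do python3 -m pendant '[0,0,0.0015,0,1,0,0,0,0,1,0,0,0,0,1]'|grep -v -e rot -e open; done
```

```text
t: 25.3
eef_pos: [519.9, 192.3, 126.4]
ft_force: [-5.4, -1.8, 15.4]
t: 25.68
eef_pos: [519.8, 192.3, 125.9]
ft_force: [-5.9, -2.9, 16.9]
t: 26.05
eef_pos: [519.8, 192.3, 125.4]
ft_force: [-6.7, -3.3, 18.3]
```

```bash
for i in 1 2; do python3 -m pendant '[0,0,0.0012,0,1,0,0,0,0,1,0,0,0,0,1]'|grep -v -e rot -e open; done
```

```text
t: 26.42
eef_pos: [519.8, 192.3, 125.0]
ft_force: [-7.3, -2.4, 19.8]
t: 26.8
eef_pos: [519.7, 192.3, 124.6]
ft_force: [-7.3, -3.6, 20.5]
```

The push is 20.5 N, right on target. Retreating straight up and checking.

```bash
python3 -m pendant '[0,0,-0.005,0,1,0,0,-0.03,0,1,0,0,-0.08,0,1,0,0,-0.08,0,1,-0.1,0,-0.05,0,1,-0.1,0,0,0,1,-0.1,0,0,0,1,0,0,0,0,1,0,0,0,0,1]'
python3 - <<'E'
from h import *
m,V=cam("wrist"); im=env.read_camera("wrist"); cv2.imwrite("pics/w12.png",im[:,:,::-1])
for n in("wrist","scene"):
  I=env.read_camera(n)
  for th in("key_head","mouth","lens_red","lens_black","occluder"): print(n,th,[(np.round(d["xyz"],1),round(float(d["confidence"]),2)) for d in env.landmark_of(th,n)][:3])
c=I[300:420,380:520]; cv2.imwrite("pics/s12c.png",cv2.resize(np.clip(c.astype(float)*1.6,0,255).astype(np.uint8),None,fx=5,fy=5,interpolation=cv2.INTER_CUBIC)[:,:,::-1])
E
```

```text
t: 27.92
eef_pos: [411.5, 143.3, 221.7]
tcp_rot: [3.141, -0.002, 0.424]
ft_force: [-0.3, 0.3, 0.2]
opening: 0.006
wrist key_head [(array([521. , 193.6, 108.3]), 0.56), (array([520.7, 189.3,  28.7]), 0.46)]
wrist mouth []
wrist lens_red [(array([664.3, -60.7,  -1.2]), 0.56)]
wrist lens_black []
wrist occluder [(array([386.4,  -7.6,   1. ]), 0.8)]
scene key_head [(array([518.8, 189.8, 107.3]), 0.7), (array([ 516.2, -326. ,   12.4]), 0.44)]
scene mouth [(array([522. , 188.6,  73.6]), 0.88)]
scene lens_red [(array([ 6.689e+02, -6.180e+01, -6.000e-01]), 0.93)]
scene lens_black [(array([ 6.997e+02, -1.564e+02,  2.000e-01]), 0.98)]
scene occluder [(array([387.8,  -9.9,   4.7]), 0.57)]
```

View pics/s12c.png

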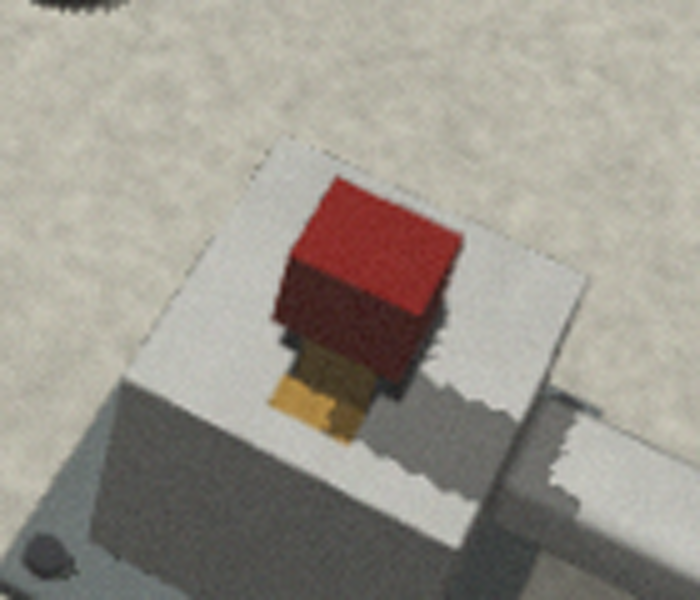

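View pics/w12.png

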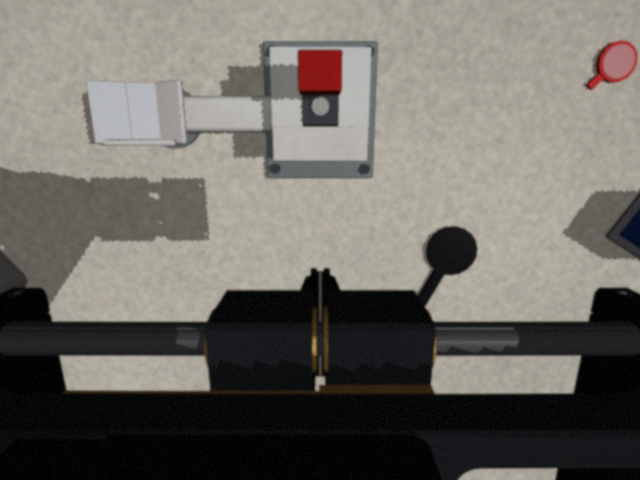

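```bash
python3 -c "
from cell import env
print(env.job_done())"
```

```text
the job is handed in; nothing more can be done
None
```

The key is wedged in the gap between hub and post, let go, and I handed the job in at about 28 s of the 58 s allowed. No verdict came back.

- **Key:** I took the larger red-headed key from the blue stand and confirmed in the scene picture that its tapered face pointed away from the post. I lowered it in small steps until it felt snug, at about 40 mm depth, and let go there. Then I pressed slowly on the head with closed fingers up to 20.5 N.
- **Wedging:** The tip ended about 46 mm below the mouth. The push rose at the expected 3 N or so per mm. From the drive past snug I estimate about 30 N of wedging force, but I could not measure it directly.
- **Final pictures:** The key stands upright and square in the gap, with the arm well clear and reading no force.
- **Lenses and occluder:** The detected positions are within the networks' few-millimetre error of where they were at the start.
- **Disagreements:** The networks' mouth positions differed by up to about 6 mm. I relied instead on the key and gap seen together in one wrist picture. While pressing, the wrist also felt about 8 N sideways. I left that alone, as the key stayed upright.

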